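# Draw the plug of the square sample pot with the quarter-turn puller

### The job

Open the square sample pot: put the foot of the T-puller through the slot in that pot's plug, turn it about a quarter turn so that it catches, and draw the plug straight up out of the pot. Stand the plug upright, flat on the floor of the aluminium tray, and leave the puller standing in it. Leave the plug of the round pot alone.

Things in the scene. Friction and masses are not known exactly. Their poses are not given: they have to be found in the camera images.
- puller: Puller, 0.2 kg, upright in a fixed grey rest 40 mm high, collar lying on it; lifts straight out. Origin: centre of the foot's underside, z up. Foot bar 40 long (own x) x 8 mm wide, z 0-8; rod 10 mm thick; round collar 36 mm across, z 19-24; flat black handle 50 long (x, parallel to the foot) x 14 mm thick, z 50-90. Half a turn changes nothing.
- plug: Plug to draw: loose steel, 0.2-0.45 kg, in the SQUARE pot. Origin: underside centre, z up. Body 68 mm across, z 0-36; flange 90 mm square, z 36-42, with a slot right through, 54 (own x) x 22 mm; below it a hollow 60 mm across, z 14-36, where the foot turns freely. Collar on flange: puller origin at z 23. Foot 45-135 degrees off the slot, either way, catches; plug then hangs 28 mm below puller origin.
- tray: Empty fixed shallow aluminium tray at the right, 190 x 190 mm outside, walls 3 mm thick and 20 mm high, floor 3 mm thick, standing on the table. Origin: centre of its underside, z up.
- other_plug: Plug of the ROUND pot, same shape and origin as the other plug; it must stay where it is. Both pots are fixed, dark steel, 70 mm high with a 73 mm bore (36 mm of lift frees a plug); the round one is 124 mm across, the square one 120 x 120 mm. They may stand in either order.
Mind the look-alikes: they are no part of the job. What is shaped like the puller but red or yellow is not meant.

How it is judged:
By the outcome, as a careful person would: the job done as asked, in the order asked, and still so for the second after the job is handed in, with the robot touching nothing.
It also fails if it takes over 50 s, if anything falls off the work surface, if the arm or the gripper's body presses on something with over 40 N, if the wrist force passes 120 N, or if a joint passes its speed limit or range.

### The arm

A 6-joint arm with a two-finger parallel gripper is mounted at the origin on the work surface. World frame = base frame: x ahead of the robot, y to its left, z up, the work surface at z = 0. Lengths are in m, angles in rad, forces in N, time in s.
With the tool pointing down it reaches from about 0.25 to 0.725 m from the base axis. Payload 4 kg.
Tool frame: the origin (TCP) lies where the fingers leave the gripper's body, on its centre line; the fingertips stand 73 mm ahead of it and the grasp point (between the pads) lies 54 mm ahead of it (bot.tip_reach is the z of the fingertips in the tool frame, in m); z points along the fingers, x is the direction in which the jaws open and shut, and the axes are right-handed (so a half turn about z gives the same grasp; the last joint's range is limited). The gripper opens to 85 mm and grips with 20 to 120 N. Pads are 22 mm wide; open, the fingers measure 114 mm over their backs; the gripper's body (76 mm by 85 mm) begins 54 mm behind the grasp point. The pads swing forward as they close: fully open they stand 13 mm farther back than shut.
Start: joints at [1.329, 0.241, 0.005, 1.335, 0, 1.571], TCP at [0.12, 0.485, 0.304] pointing down, gripper open.
Joint ranges: [-2.72, 2.72], [-1.05, 1.87], [-1.09, 1.28], [-1.99, 2.15], [-1.42, 1.44], [-3.14, 3.14]. Speed limits (rad/s): [2.79, 2.79, 3.14, 3.14, 3.14, 3.14].

### API

Orientations are given as a unit quaternion [x, y, z, w].
In Python, from workcell import bot, vision, job_done gives the robot as it stands.
- The arm moves only by the tool drive_tool, never from a script. Its argument "steps" is one flat list of numbers, 7 for each row, row after row: the shift along the tool's x, y, z in m, then the turn, a rotation vector about the tool's x, y, z in degrees, then the closure, from -1 (fully open) to 1 (shut). A call has 1 to 8 rows; each row shifts and turns the commanded pose from where the row before left it, along the tool's axes as they then stand; what a row does not reach is not made up. A row lasts 1/12 s, in which the tool goes at most 41.7 mm and 7.16 degrees, less where a joint would pass 70% of its speed; a pose out of reach is approached as far as the arm can. A call is refused whole if a number of a shift passes 0.0417 or a number of a turn 7.16, either way. A call with a gripper value outside its range is refused whole. The fingers move at their own pace and stop on an object; the grip force is fixed at half the most. Time passes only in rows, so rows that do not move let the fingers close. It gives the time, the measured TCP pose, the force and the opening at its end, in the units of the state.
- bot.get_obs(): the state, without advancing time (a new reading comes with each control period).
- vision.camera(name): name is "scene" or "top"; returns (picture, depth): 480x640x3 uint8, red, green, blue; 480x640 float32, m along the optical axis (not along the pixel's ray), 0 where there is no reading.
- vision.camera_model(name): a dict with "mtx" (3x3 intrinsics, pixels), "D" ([k1, k2, p1, p2, k3] as OpenCV has them; the pictures are not rectified), "rvec" (rotation vector, rad) and "tvec" (3), from world to camera coordinates, as OpenCV has them. Camera axes: x right, y down, z forward; pixel columns grow to the right and rows downward; lengths in m; the calibration is good to about 2 mm. A picture is of the moment at which its call begins. camera_model takes no time and is no camera call.
- job_done(): hands the job in, once; it reports no verdict.
The state is a dict: "clock": time; "joint_pos": joint angles; "joint_vel": joint speeds; "tau": joint torques, N m; "eef_pos": TCP position; "tool_rot": TCP orientation; "ft_force": force on the tool from outside, world axes, zero at the start; "ft_torque": the same for the moment, N m; "grip_width": finger opening in m.
Only numpy, scipy, OpenCV 4.12 (cv2) and the standard library are available. Lean on these libraries where they do the work, as an engineer would, in place of code of your own. Each camera call takes 0.05 s, during which the arm holds its last target.

## Working session

There is one attempt and no reset: what is moved stays moved. The work goes in short steps, Python scripts to look and compute and a tool call to move; the robot and the scene stay as the last step left them, time stands still between calls to the robot, and variables do not carry over. Pictures are saved under pics/ and viewed, and the job is handed in when it is done.

Besides the shell and the picture viewer there is one more tool, called after ">>>" as name(argument=value, ...), one argument or row to a line, values as JSON. drive_tool: Moves the arm, as the interface text tells. Its arguments: {"type":"object","properties":{"steps":{"type":"array"}},"required":["steps"]}

```bash
mkdir -p pics; ls
python3 - <<'E'
from workcell import bot, vision
import cv2,numpy as np
o=bot.get_obs();print(o)
for n in("scene","top"):
    p,d=vision.camera(n);np.savez(f"{n}0.npz",p=p,d=d)
    cv2.imwrite(f"pics/{n}0.png",p[:,:,::-1]);m=vision.camera_model(n);print(n,m)
E
```

```text
pics
{'clock': 0.0, 'joint_pos': array([1.32900285e+00, 2.41424068e-01, 3.71174175e-03, 1.33523288e+00,
       3.62938186e-05, 1.57081725e+00]), 'joint_vel': array([ 0.00023568, -0.00067056,  0.00130618,  0.00124653, -0.00107274,
       -0.00067287]), 'tau': array([ 9.17429752e-04, -3.72314894e+01,  2.52409601e+01,  1.69811439e-02,
       -1.59610890e-04, -8.59303327e-06]), 'eef_pos': array([0.11959526, 0.48497551, 0.30300252]), 'tool_rot': array([ 7.87230345e-01,  6.16658114e-01, -8.57007180e-04,  6.48293152e-04]), 'ft_force': array([-0.24048085, -0.02415968,  0.09982221]), 'ft_torque': array([-0.02451785,  0.01448371,  0.02183768]), 'grip_width': 0.08521936497874244}
scene {'mtx': array([[468.40369638,   0.        , 315.01243933],
       [  0.        , 468.40369638, 235.94295059],
       [  0.        ,   0.        ,   1.        ]]), 'D': array([0.0271838, 0.       , 0.       , 0.       , 0.       ]), 'rvec': array([ 1.27981752,  2.47966653, -0.75874399]), 'tvec': array([ 0.25752183, -0.3503749 ,  1.30986041])}
top {'mtx': array([[484.50606821,   0.        , 312.78608982],
       [  0.        , 484.50606821, 227.88405069],
       [  0.        ,   0.        ,   1.        ]]), 'D': array([-0.08288872,  0.        ,  0.        ,  0.        ,  0.        ]), 'rvec': array([ 2.12382293, -2.13576933,  0.16700673]), 'tvec': array([0.07319788, 0.52539844, 1.12135112])}
```

View pics/scene0.png

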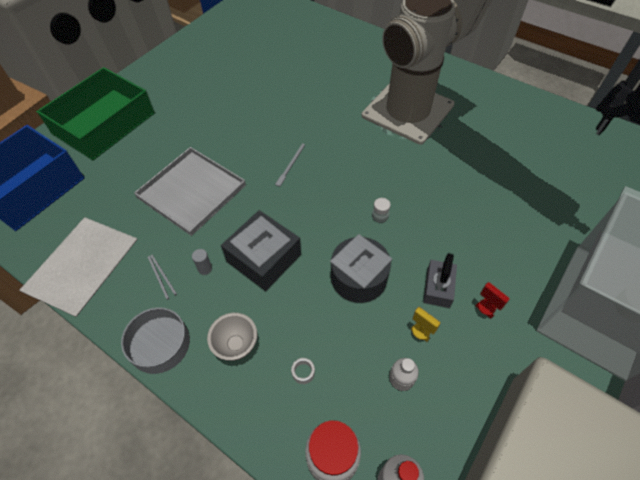

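View pics/top0.png

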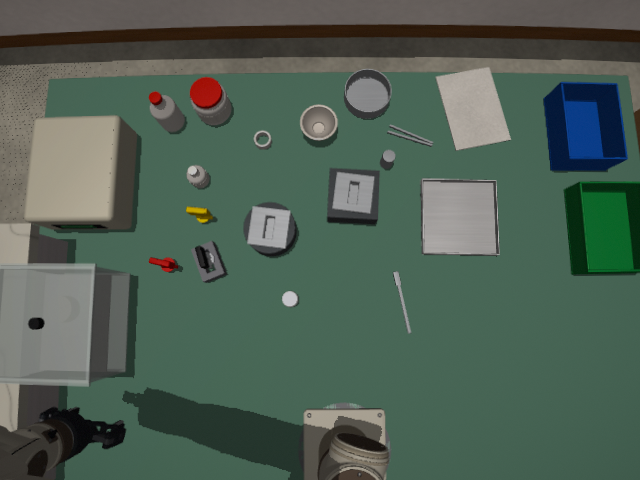

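```bash
cat > h.py <<'E'
import numpy as np,cv2
from workcell import bot,vision
def ray(n,uv):
    m=vision.camera_model(n);R=cv2.Rodrigues(m["rvec"])[0]
    u=cv2.undistortPoints(np.array(uv,float).reshape(-1,1,2),m["mtx"],m["D"]).reshape(-1,2)
    return -R.T@m["tvec"],np.c_[u,np.ones(len(u))]@R
def atz(n,uv,z):
    c,r=ray(n,uv);return c+r*((z-c[2])/r[:,2])[:,None]
def cloud(n,d):
    v,u=np.nonzero(d>0);c,r=ray(n,np.c_[u,v]);P=np.full(d.shape+(3,),np.nan);P[v,u]=c+r*d[v,u][:,None];return P
def proj(n,X):
    m=vision.camera_model(n);return cv2.projectPoints(np.array(X,float).reshape(-1,1,3),m["rvec"],m["tvec"],m["mtx"],m["D"])[0].reshape(-1,2)
E
python3 - <<'E'
from h import *
def crop(n,x,y,w,h,s):
    p=np.load(f"{n}0.npz")["p"][y:y+h,x:x+w,::-1];return cv2.resize(p,None,fx=s,fy=s,interpolation=cv2.INTER_CUBIC)
a=crop("top",180,230,60,60,6);b=crop("top",325,165,60,60,6)
c=crop("scene",410,240,70,70,6)[:360,:];
cv2.imwrite("pics/c1.png",np.hstack([a,b]));cv2.imwrite("pics/c2.png",crop("scene",400,240,120,100,6))
for n in("top",):
    d=np.load("top0.npz")["d"];P=cloud(n,d)
    for nm,(u,v,w) in dict(pull=(208,262,14),sq=(354,196,30),tray=(460,217,42)).items():
        Q=P[v-w:v+w,u-w:u+w];print(nm,np.nanmin(Q[...,2]),np.nanmax(Q[...,2]),np.round(P[v,u],3))
        hist=np.histogram(Q[...,2][~np.isnan(Q[...,2])],bins=np.arange(-.01,.16,.01));print(hist[0])
        if nm=="sq":
            M=(Q[...,2]>.07)&(Q[...,2]<.085);pts=Q[M][:,:2].astype(np.float32);print(len(pts),cv2.minAreaRect(pts))
        if nm=="pull":
            M=(Q[...,2]>.09);print("handle",cv2.minAreaRect(Q[M][:,:2].astype(np.float32)))
            M=(Q[...,2]>.032)&(Q[...,2]<.045);print("rest",cv2.minAreaRect(Q[M][:,:2].astype(np.float32)))
        if nm=="tray":
            M=(Q[...,2]>.012)&(Q[...,2]<.03);print(cv2.minAreaRect(Q[M][:,:2].astype(np.float32)))
E
```

```text
pull -0.007371398044932365 0.11341938678870211 [0.442 0.315 0.071]
[ 83  41  14  32 260 161   2   0  17  17  19  96  39   0   0   0]
handle ((0.4503028690814972, 0.3243618905544281), (0.04672322794795036, 0.014751135371625423), 18.40230941772461)
rest ((0.44658517837524414, 0.3245760500431061), (0.06818737834692001, 0.06590020656585693), 89.9127197265625)
sq -0.009768729435543522 0.08209375921953521 [ 0.604 -0.03   0.045]
[ 574  330   36   40   43  216   59  734 1530   21    0    0    0    0
    0    0]
1551 ((0.6056981682777405, -0.02636188268661499), (0.11949850618839264, 0.1198069378733635), 86.86659240722656)
tray -0.00835562965677128 0.02502681450137545 [ 0.559 -0.3    0.   ]
[1660 4767  457  133    0    0    0    0    0    0    0    0    0    0
    0    0]
((0.5585378408432007, -0.2954442799091339), (0.191815584897995, 0.19035604596138), 88.36246490478516)
```

View pics/c1.png

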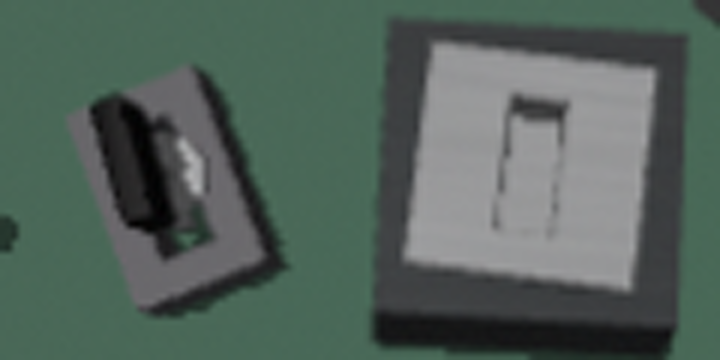

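View pics/c2.png

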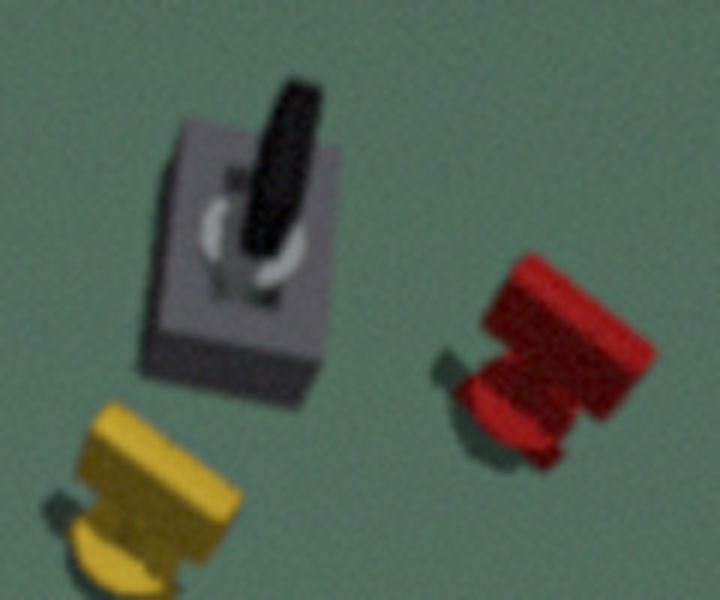

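The target puller is the black-handled one in the grey rest, at top px (205,260) and scene px (445,270). The red one (165,264) and the yellow one (200,214) are look-alikes. The square pot is at top px (354,196) and the round pot at (270,228), which stays as it is. The tray is at (460,217). Next I'll refine the poses and overlay the models.

Run:
```python
from h import *
for n,(u,v,w) in dict(top=(205,258,16),scene=(445,270,22)).items():
    P=cloud(n,np.load(f"{n}0.npz")["d"]);Q=P[v-w:v+w,u-w:u+w]
    M=(Q[...,2]>.103)&(Q[...,2]<.12);print(n,M.sum(),"handle top",cv2.minAreaRect(Q[M][:,:2].astype(np.float32)),Q[M].mean(0))
# flange corners top
k=np.array([[430,42],[657,68],[632,290],[404,262]],float);k[:,0]-=360
C=atz("top",(k+.5)/6-.5+[325,165],.076)[:,:2]
print(C.mean(0),[np.linalg.norm(C[i]-C[i-1]) for i in range(4)],[np.degrees(np.arctan2(*(C[i]-C[i-1])[::-1])) for i in range(4)])
def box(x,y,yaw,l,w,z,z0=None):
    a=np.radians(yaw);R=np.array([[np.cos(a),-np.sin(a)],[np.sin(a),np.cos(a)]])
    p=np.array([[l,w],[-l,w],[-l,-w],[l,-w]])/2@R.T+[x,y];return np.c_[p,np.full(4,z)]
def draw(n,X,Y,A,px,py,pa,nm):
    im=np.load(f"{n}0.npz")["p"][:,:,::-1]
    out=[]
    for (u,v) in (proj(n,[[X,Y,.08]])[0],proj(n,[[px,py,.07]])[0]):
        u,v=int(u)-30,int(v)-30;s=6
        c=cv2.resize(im[v:v+60,u:u+60],None,fx=s,fy=s,interpolation=cv2.INTER_CUBIC).copy()
        for B,col in((box(X,Y,A,.05,.014,.111),(0,255,255)),(box(X,Y,A,.05,.014,.071),(0,128,255)),(box(px,py,pa,.09,.09,.076),(0,0,255)),(box(px,py,pa,.054,.022,.076),(255,0,0)),(box(TX,TY,TA,.19,.19,.02),(0,255,0))):
            q=((proj(n,B)-[u,v]+.5)*s-.5).astype(int);cv2.polylines(c,[q],True,col,1)
        out.append(c)
    return np.hstack(out)
TX,TY,TA=.5585,-.295,-1.
a=C.mean(0)
cv2.imwrite("pics/o1.png",draw("top",.449,.325,18.4,a[0],a[1],-6.5,0));cv2.imwrite("pics/o2.png",draw("scene",.449,.325,18.4,a[0],a[1],-6.5,0))
```

```text
top 141 handle top ((0.4523138403892517, 0.32512983679771423), (0.05049479380249977, 0.014563454315066338), 18.402311325073242) [0.45169314 0.32464369 0.10894821]
scene 180 handle top ((0.4502728283405304, 0.327584832906723), (0.052161093801259995, 0.014203326776623726), 19.234567642211914) [0.45272866 0.32793682 0.10968472]
[ 0.60598147 -0.02587003] [np.float64(0.09009306639306316), np.float64(0.09079161554454414), np.float64(0.09072396218029415), np.float64(0.09001319792805301)] [np.float64(-7.269348883551505), np.float64(-97.12100985693023), np.float64(172.23869523355233), np.float64(82.48081884193898)]
```

View pics/o1.png

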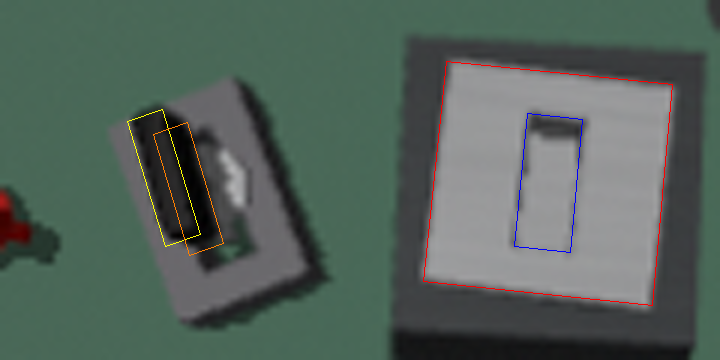

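View pics/o2.png

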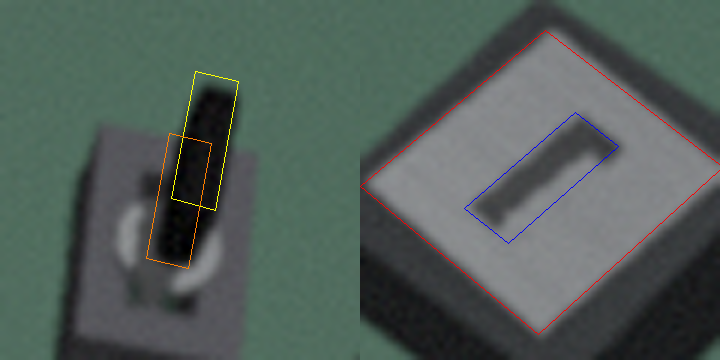

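```bash
cat >> h.py <<'E'
from scipy.spatial.transform import Rotation as Ro
def go(t,yaw=None):
    o=bot.get_obs();R=Ro.from_quat(o["tool_rot"]);p=o["eef_pos"];d=np.array(t)-p
    x=R.as_matrix()[:,0];a=np.degrees(np.arctan2(x[1],x[0]))
    print("t",round(o["clock"],2),"pos",p.round(4),"yaw",a.round(2),"tilt",R.as_matrix()[:,2].round(4),"F",o["ft_force"].round(1),"w",round(o["grip_width"],4),"q",o["joint_pos"].round(2))
    print("tool-frame shift mm",(R.inv().apply(d)*1000).round(1),"turn about tool z", None if yaw is None else round(-((yaw-a+180)%360-180),2))
E
python3 -c "
from h import *
go([.452,.326,.24],108.8)"
```

```text
t 0.1 pos [0.1196 0.485  0.3031] yaw 76.15 tilt [-5.0e-04 -1.8e-03 -1.0e+00] F [0.1 0.1 0.3] w 0.0853 q [1.33 0.24 0.   1.34 0.   1.57]
tool-frame shift mm [-74.7 360.8  63.3] turn about tool z -32.65
```

>>> drive_tool(
  steps=[-0.0062,0.03,0.0053,0,0,0,0.1,-0.0062,0.03,0.0053,0,0,0,0.1,-0.0062,0.03,0.0053,0,0,0,0.1,-0.0062,0.03,0.0053,0,0,0,0.1,-0.0062,0.03,0.0053,0,0,0,0.1,-0.0062,0.03,0.0053,0,0,0,0.1,-0.0062,0.03,0.0053,0,0,0,0.1,-0.0062,0.03,0.0053,0,0,0,0.1],
)

```text
clock: 0.77
eef_pos: [0.3419, 0.3788, 0.2608]
tool_rot: [0.787, 0.617, -0.0, 0.0]
ft_force: [1.2, 0.8, -0.3]
grip_width: 0.0384
```

>>> drive_tool(
  steps=[-0.0062,0.03,0.0053,0,0,0,0.1,-0.0062,0.03,0.0053,0,0,0,0.1,-0.0062,0.03,0.0053,0,0,0,0.1,0,0,0,0,0,-6.5,0.1,0,0,0,0,0,-6.5,0.1,0,0,0,0,0,-6.5,0.1,0,0,0,0,0,-6.5,0.1,0,0,0,0,0,-6.5,0.1],
)

```text
clock: 1.43
eef_pos: [0.4237, 0.3398, 0.2449]
tool_rot: [0.581, 0.814, -0.001, -0.0]
ft_force: [-0.2, -1.2, -0.3]
grip_width: 0.0384
```

>>> drive_tool(
  steps=[0,0,0,0,0,0,0.1,0,0,0,0,0,0,0.1],
)

```text
clock: 1.6
eef_pos: [0.4236, 0.34, 0.2452]
tool_rot: [0.584, 0.811, -0.0, -0.0]
ft_force: [0.3, 0.5, -0.4]
grip_width: 0.0385
```

```bash
python3 -c "
from h import *
go([.452,.326,.147],108.8)"
```

```text
t 1.6 pos [0.4236 0.34   0.2452] yaw 108.48 tilt [-8.e-04 -6.e-04 -1.e+00] F [ 0.3  0.5 -0.4] w 0.0385 q [0.68 0.36 0.01 1.23 0.   0.35]
tool-frame shift mm [-22.3  22.6  98.1] turn about tool z -0.32
```

>>> drive_tool(
  steps=[-0.0111,0.0113,0,0,0,0,0.1,-0.0112,0.0113,0,0,0,-0.3,0.1,0,0,0.02,0,0,0,0.1,0,0,0.02,0,0,0,0.1,0,0,0,0,0,0,0.1,0,0,0,0,0,0,0.1],
)

```text
clock: 2.1
eef_pos: [0.4515, 0.3257, 0.2045]
tool_rot: [0.582, 0.813, -0.002, -0.001]
ft_force: [0.5, -0.7, 1.0]
grip_width: 0.038
```

```bash
python3 -c "
from h import *
go([.452,.326,.147],108.8)
for n in('scene','top'):
    p,d=vision.camera(n);u,v=proj(n,[[.452,.326,.12]])[0].astype(int)
    cv2.imwrite(f'pics/{n}1.png',cv2.resize(p[v-40:v+40,u-50:u+50,::-1],None,fx=6,fy=6,interpolation=2))"
```

```text
t 2.1 pos [0.4515 0.3257 0.2045] yaw 108.86 tilt [-0.0029 -0.0021 -1.    ] F [ 0.5 -0.7  1. ] w 0.038 q [ 0.62  0.41 -0.01  1.15  0.    0.3 ]
tool-frame shift mm [ 0.2  0.7 57.5] turn about tool z 0.06
```

View pics/scene1.png

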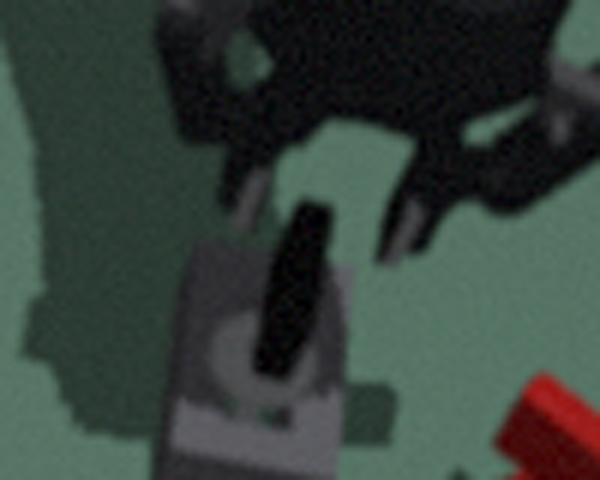

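View pics/top1.png

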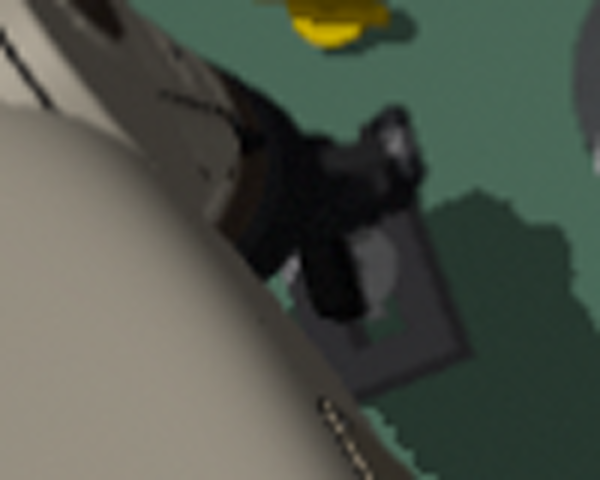

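The fingers straddle the handle: in the scene crop the handle is at x≈300, with the pads at 245 and 400. I'll descend and close.

>>> drive_tool(
  steps=[0,0,0.02,0,0,0,0.1,0,0,0.02,0,0,0,0.1,0,0,0.017,0,0,0,0.1,0,0,0,0,0,0,0.1,0,0,0,0,0,0,1,0,0,0,0,0,0,1,0,0,0,0,0,0,1,0,0,0,0,0,0,1],
)

```text
clock: 2.87
eef_pos: [0.4532, 0.3271, 0.1504]
tool_rot: [0.581, 0.814, 0.002, 0.0]
ft_force: [0.6, 0.9, 2.4]
grip_width: 0.0134
```

```bash
python3 -c "
from h import *
go([.606,-.026,.25],83)"
```

```text
t 2.87 pos [0.4532 0.3271 0.1504] yaw 108.95 tilt [ 0.0028  0.0022 -1.    ] F [0.6 0.9 2.4] w 0.0134 q [ 0.63  0.46 -0.09  1.01  0.    0.29]
tool-frame shift mm [-383.5   30.2  -99.9] turn about tool z 25.95
```

>>> drive_tool(
  steps=[0,0,-0.01,0,0,0,1,0,0,-0.015,0,0,0,1,0,0,-0.02,0,0,0,1,0,0,-0.02,0,0,0,1,0,0,-0.02,0,0,0,1,0,0,-0.015,0,0,0,1,0,0,0,0,0,0,1],
)

```text
clock: 3.45
eef_pos: [0.4538, 0.3273, 0.2533]
tool_rot: [0.581, 0.814, 0.004, 0.001]
ft_force: [-0.4, 0.6, -2.1]
grip_width: 0.013
```

```bash
python3 -c "
from h import *
go([.606,-.026,.25],83)
for n in('scene',):
    p,d=vision.camera(n)
    cv2.imwrite(f'pics/{n}2.png',cv2.resize(p[180:330,340:540,::-1],None,fx=4,fy=4,interpolation=2))"
```

```text
t 3.45 pos [0.4538 0.3273 0.2533] yaw 108.94 tilt [ 0.0063  0.0044 -1.    ] F [-0.4  0.6 -2.1] w 0.013 q [ 0.62  0.38  0.06  1.25 -0.    0.29]
tool-frame shift mm [-383.6   29.3    2.7] turn about tool z 25.94
```

View pics/scene2.png

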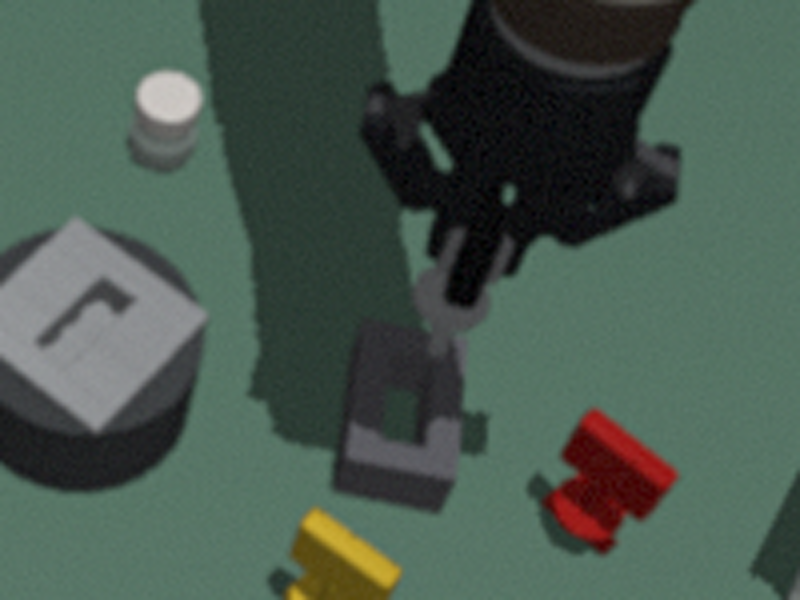

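>>> drive_tool(
  steps=[-0.0295,0.0023,0,0,0,0,1,-0.0295,0.0023,0,0,0,0,1,-0.0295,0.0023,0,0,0,0,1,-0.0295,0.0023,0,0,0,0,1,-0.0295,0.0023,0,0,0,0,1,-0.0295,0.0023,0,0,0,0,1,-0.0295,0.0023,0,0,0,0,1,-0.0295,0.0023,0,0,0,0,1],
)

```text
clock: 4.17
eef_pos: [0.5459, 0.1075, 0.2471]
tool_rot: [0.581, 0.814, -0.001, -0.001]
ft_force: [0.0, -0.3, -1.9]
grip_width: 0.0128
```

>>> drive_tool(
  steps=[-0.0295,0.0023,0,0,0,0,1,-0.0295,0.0023,0,0,0,0,1,-0.0295,0.0023,0,0,0,0,1,-0.0295,0.0023,0,0,0,0,1,0,0,0,0,0,6.5,1,0,0,0,0,0,6.5,1,0,0,0,0,0,6.5,1,0,0,0,0,0,6.5,1],
)

```text
clock: 4.83
eef_pos: [0.5926, -0.0001, 0.2468]
tool_rot: [0.751, 0.66, -0.001, -0.001]
ft_force: [0.3, 0.3, -1.7]
grip_width: 0.0136
```

>>> drive_tool(
  steps=[0,0,0,0,0,0,1,0,0,0,0,0,0,1,0,0,0,0,0,0,1],
)

```text
clock: 5.08
eef_pos: [0.593, 0.0005, 0.2478]
tool_rot: [0.748, 0.663, -0.001, -0.001]
ft_force: [0.0, 0.2, -1.1]
grip_width: 0.0133
```

```bash
python3 -c "
from h import *
go([.606,-.026,.25],83)"
```

```text
t 5.08 pos [5.930e-01 5.000e-04 2.478e-01] yaw 83.08 tilt [-0.0016 -0.     -1.    ] F [ 0.   0.2 -1.1] w 0.0133 q [ 0.    0.45  0.16  1.28 -0.    0.12]
tool-frame shift mm [-24.7  16.1  -2.3] turn about tool z 0.08
```

>>> drive_tool(
  steps=[-0.0123,0.008,0,0,0,0,1,-0.0124,0.0081,0,0,0,0,1,0,0,0.015,0,0,0,1,0,0,0.015,0,0,0,1,0,0,0,0,0,0,1,0,0,0,0,0,0,1],
)

```text
clock: 5.58
eef_pos: [0.606, -0.027, 0.2176]
tool_rot: [0.749, 0.662, -0.001, -0.001]
ft_force: [0.4, 0.4, -1.5]
grip_width: 0.0133
```

```bash
python3 -c "
from h import *
go([.606,-.026,.187],83)
for n in('scene','top'):
    p,d=vision.camera(n);np.savez(n+'3.npz',p=p,d=d);u,v=proj(n,[[.606,-.026,.1]])[0].astype(int)
    cv2.imwrite(f'pics/{n}3.png',cv2.resize(p[v-50:v+50,u-60:u+60,::-1],None,fx=6,fy=6,interpolation=2))"
```

```text
t 5.58 pos [ 0.606  -0.027   0.2176] yaw 82.91 tilt [-2.5e-03 -2.0e-04 -1.0e+00] F [ 0.4  0.4 -1.5] w 0.0133 q [-0.04  0.5   0.16  1.23 -0.    0.08]
tool-frame shift mm [ 1.1 -0.  30.6] turn about tool z -0.09
```

View pics/scene3.png

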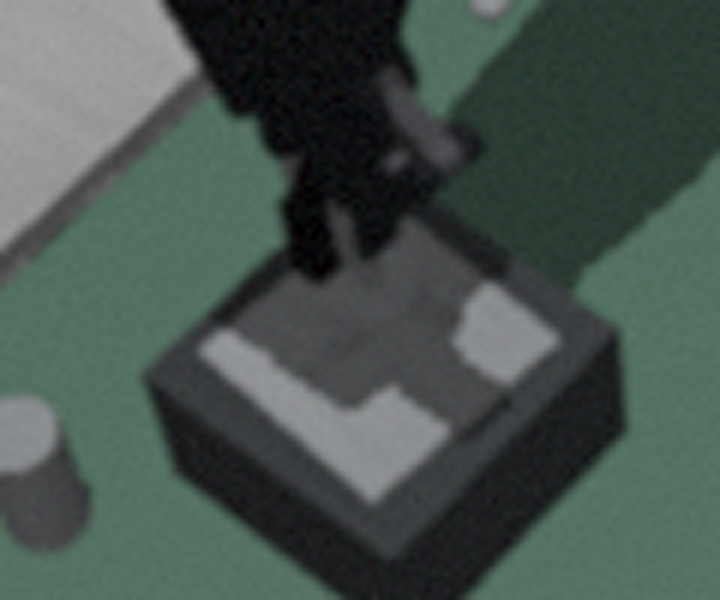

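View pics/top3.png

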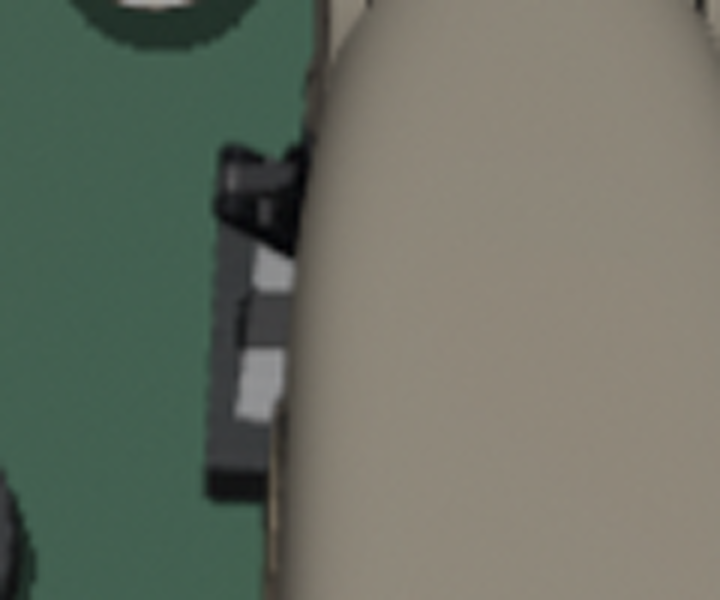

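```bash
cat > ov.py <<'E'
from h import *
def ov(n,im,ctr,shapes,fn,s=8,w=35,h=35,g=0.45):
    u,v=proj(n,[ctr])[0].astype(int)
    c=im[v-h:v+h,u-w:u+w,::-1];c=(255*(c/255.)**g).astype(np.uint8);c=cv2.resize(c,None,fx=s,fy=s,interpolation=2)
    c2=c.copy()
    for B,col in shapes:
        q=((proj(n,B)-[u-w,v-h]+.5)*s-.5).astype(int);cv2.polylines(c2,[q],True,col,1)
    cv2.imwrite(fn,cv2.resize(np.hstack([c,c2]),(800,int(800*h/(2*w)))) if 4*w*s>800 else np.hstack([c,c2]))
def box(x,y,yaw,l,w,z):
    a=np.radians(yaw);R=np.array([[np.cos(a),-np.sin(a)],[np.sin(a),np.cos(a)]])
    p=np.array([[l,w],[-l,w],[-l,-w],[l,-w]])/2@R.T+[x,y];return np.c_[p,np.full(4,z)]
def circ(x,y,r,z):
    t=np.linspace(0,6.28,40);return np.c_[x+r*np.cos(t),y+r*np.sin(t),np.full(40,z)]
def puller(x,y,yaw,z):
    return [(circ(x,y,.018,z+.024),(0,255,255)),(box(x,y,yaw,.04,.008,z),(0,255,0)),(box(x,y,yaw,.05,.014,z+.05),(255,0,255))]
def plug(x,y,yaw,z):
    return [(box(x,y,yaw,.09,.09,z+.042),(0,0,255)),(box(x,y,yaw,.054,.022,z+.042),(255,0,0))]
E
python3 - <<'E'
from ov import *
p=np.load("scene3.npz")["p"]
ov("scene",p,[.606,-.026,.09],puller(.606,-.027,-7.1,.2176-.1294)+plug(.606,-.026,-7,.034),"pics/ov3.png")
E
```

```text
(no output)
```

View pics/ov3.png

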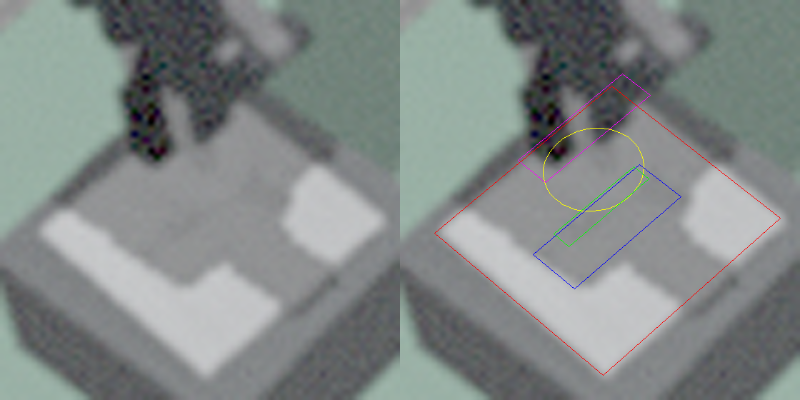

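>>> drive_tool(
  steps=[0.001,0,0.005,0,0,0,1,0,0,0.005,0,0,0,1,0,0,0.004,0,0,0,1,0,0,0,0,0,0,1,0,0,0.003,0,0,0,1,0,0,0,0,0,0,1],
)

```text
clock: 6.18
eef_pos: [0.6062, -0.025, 0.2011]
tool_rot: [0.749, 0.662, -0.0, -0.0]
ft_force: [-0.1, 0.1, -2.3]
grip_width: 0.0134
```

>>> drive_tool(
  steps=[0,0,0.004,0,0,0,1,0,0,0.004,0,0,0,1,0,0,0.003,0,0,0,1,0,0,0,0,0,0,1,0,0,0,0,0,0,1],
)

```text
clock: 6.6
eef_pos: [0.6062, -0.025, 0.1902]
tool_rot: [0.749, 0.662, -0.0, -0.0]
ft_force: [0.1, -0.3, -1.6]
grip_width: 0.0133
```

Run:
```python
from ov import *
go([.606,-.026,.188],83)
o=bot.get_obs();z=o["eef_pos"][2]-.1294
p,d=vision.camera("scene")
ov("scene",p,[.606,-.026,.09],puller(.606,-.026,-7.1,z)+plug(.606,-.026,-7,.034),"pics/ov4.png")
```

```text
t 6.6 pos [ 0.6062 -0.025   0.1902] yaw 82.95 tilt [-9.e-04  0.e+00 -1.e+00] F [ 0.1 -0.3 -1.6] w 0.0133 q [-0.04  0.52  0.11  1.17  0.    0.08]
tool-frame shift mm [-1.  -0.1  2.2] turn about tool z -0.05
```

View pics/ov4.png

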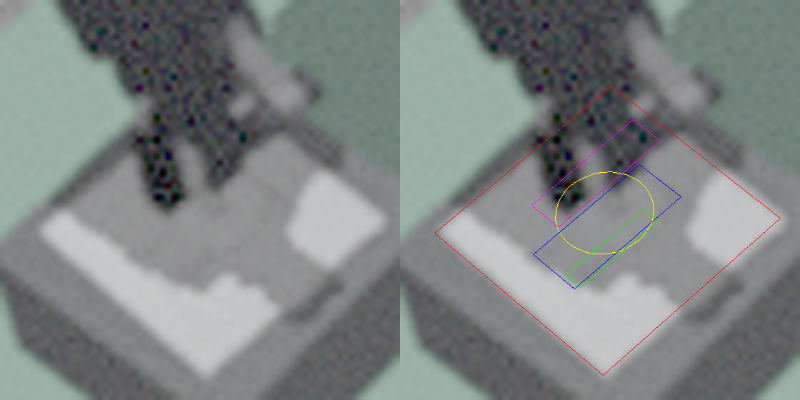

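>>> drive_tool(
  steps=[-0.001,0,0.002,0,0,0,1,0,0,0.001,0,0,0,1,0,0,0,0,0,0,1,0,0,0,0,0,0,1],
)

```text
clock: 6.98
eef_pos: [0.6063, -0.0261, 0.1876]
tool_rot: [0.749, 0.662, -0.0, -0.0]
ft_force: [-0.1, 0.9, -1.9]
grip_width: 0.0132
```

```bash
python3 -c "
from h import *
go([.606,-.026,.1875],83)"
```

```text
t 6.98 pos [ 0.6063 -0.0261  0.1876] yaw 82.94 tilt [-1.e-04  0.e+00 -1.e+00] F [-0.1  0.9 -1.9] w 0.0132 q [-0.04  0.52  0.11  1.16 -0.    0.08]
tool-frame shift mm [ 0.  -0.3  0.1] turn about tool z -0.06
```

>>> drive_tool(
  steps=[0,0,0,0,0,5,1,0,0,0,0,0,5,1,0,0,0,0,0,5,1,0,0,0,0,0,5,1,0,0,0,0,0,5,1,0,0,0,0,0,5,1,0,0,0,0,0,5,1,0,0,0,0,0,5,1],
)

```text
clock: 7.65
eef_pos: [0.6064, -0.026, 0.1877]
tool_rot: [0.931, 0.364, 0.0, 0.0]
ft_force: [-0.2, -1.5, -2.0]
grip_width: 0.0137
```

>>> drive_tool(
  steps=[0,0,0,0,0,6,1,0,0,0,0,0,6,1,0,0,0,0,0,6,1,0,0,0,0,0,6,1,0,0,0,0,0,6,1,0,0,0,0,0,6,1,0,0,0,0,0,6,1,0,0,0,0,0,6,1],
)

```text
clock: 8.32
eef_pos: [0.6064, -0.026, 0.1877]
tool_rot: [0.999, -0.047, 0.0, 0.0]
ft_force: [-0.3, -0.4, -0.9]
grip_width: 0.013
```

>>> drive_tool(
  steps=[0,0,0,0,0,2,1,0,0,0,0,0,0,1,0,0,0,0,0,0,1],
)

```text
clock: 8.57
eef_pos: [0.6064, -0.026, 0.1877]
tool_rot: [0.998, -0.061, 0.0, -0.0]
ft_force: [1.0, 0.2, -1.8]
grip_width: 0.0131
```

Run:
```python
from ov import *
go([.606,-.026,.1875],-7)
z=bot.get_obs()["eef_pos"][2]-.1294
p,d=vision.camera("scene")
ov("scene",p,[.606,-.026,.09],puller(.606,-.026,83,z)+plug(.606,-.026,-7,.034),"pics/ov5.png")
```

```text
t 8.57 pos [ 0.6064 -0.026   0.1877] yaw -6.99 tilt [ 1.e-04 -0.e+00 -1.e+00] F [ 1.   0.2 -1.8] w 0.0131 q [-0.04  0.52  0.11  1.16  0.    1.65]
tool-frame shift mm [-0.4  0.   0.2] turn about tool z 0.01
```

View pics/ov5.png

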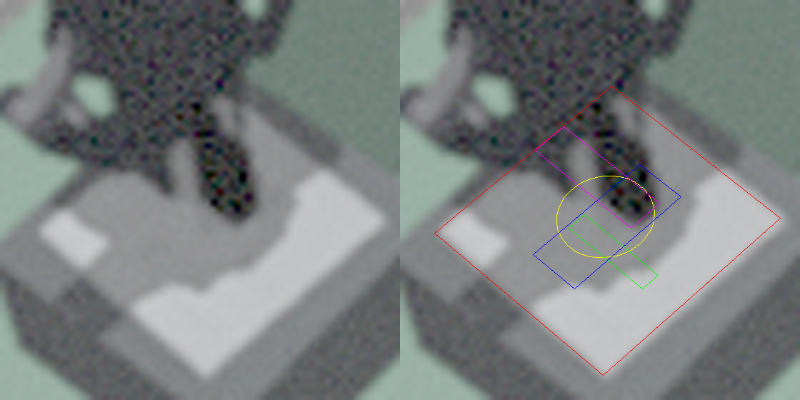

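>>> drive_tool(
  steps=[0,0,-0.003,0,0,0,1,0,0,-0.003,0,0,0,1,0,0,-0.005,0,0,0,1,0,0,-0.006,0,0,0,1,0,0,-0.007,0,0,0,1,0,0,-0.007,0,0,0,1,0,0,-0.007,0,0,0,1,0,0,0,0,0,0,1],
)

```text
clock: 9.28
eef_pos: [0.6073, -0.0261, 0.228]
tool_rot: [0.998, -0.062, 0.002, -0.0]
ft_force: [0.9, -0.7, -5.1]
grip_width: 0.0129
```

>>> drive_tool(
  steps=[0,0,-0.007,0,0,0,1,0,0,-0.008,0,0,0,1,0,0,-0.01,0,0,0,1,0,0,-0.01,0,0,0,1,0,0,-0.01,0,0,0,1,0,0,0,0,0,0,1,0,0,0,0,0,0,1],
)

```text
clock: 9.87
eef_pos: [0.607, -0.026, 0.272]
tool_rot: [0.998, -0.062, 0.001, -0.0]
ft_force: [0.5, 0.1, -5.5]
grip_width: 0.0131
```

Run:
```python
from ov import *
go([.5585,-.295,.26],-7)
z=bot.get_obs()["eef_pos"][2]-.1294
p,d=vision.camera("scene")
ov("scene",p,[.606,-.026,.12],puller(.606,-.026,83,z)+plug(.606,-.026,-7,z-.028),"pics/ov6.png")
```

```text
t 9.87 pos [ 0.607 -0.026  0.272] yaw -7.05 tilt [ 2.8e-03 -1.0e-04 -1.0e+00] F [ 0.5  0.1 -5.5] w 0.0131 q [-0.04  0.47  0.25  1.35 -0.    1.65]
tool-frame shift mm [-15.1 272.9  11.9] turn about tool z -0.05
```

View pics/ov6.png

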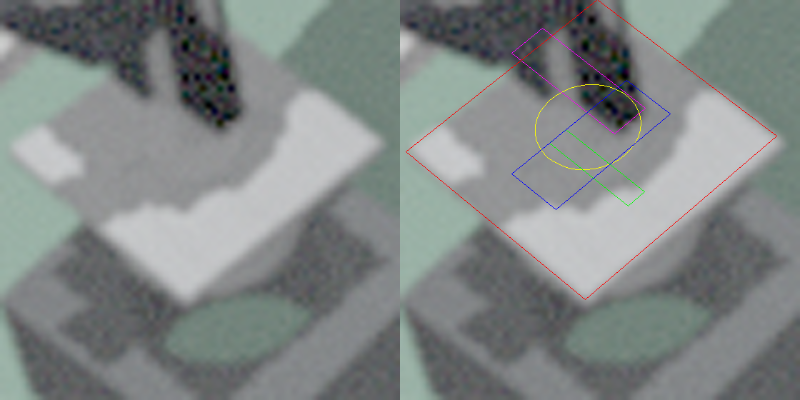

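>>> drive_tool(
  steps=[-0.001,0.01,0,0,0,0,1,-0.001,0.018,0,0,0,0,1,-0.001,0.024,0,0,0,0,1,-0.0015,0.027,0,0,0,0,1,-0.0015,0.027,0,0,0,0,1,-0.0015,0.027,0,0,0,0,1,-0.0015,0.027,0,0,0,0,1,-0.0015,0.027,0,0,0,0,1],
)

```text
clock: 10.58
eef_pos: [0.5718, -0.2122, 0.2697]
tool_rot: [0.998, -0.062, -0.001, -0.0]
ft_force: [0.4, -0.6, -6.3]
grip_width: 0.0129
```

>>> drive_tool(
  steps=[-0.0015,0.027,0,0,0,0,1,-0.001,0.024,0,0,0,0,1,-0.001,0.018,0,0,0,0,1,-0.001,0.012,0,0,0,0,1,0,0.005,0,0,0,0,1,0,0,0,0,0,0,1,0,0,0,0,0,0,1,0,0,0,0,0,0,1],
)

```text
clock: 11.25
eef_pos: [0.5581, -0.2939, 0.2704]
tool_rot: [0.998, -0.061, -0.0, -0.0]
ft_force: [0.4, 0.2, -5.4]
grip_width: 0.013
```

Run:
```python
from ov import *
go([.5585,-.295,.1654],-7)
o=bot.get_obs();z=o["eef_pos"][2]-.1294;x,y=o["eef_pos"][:2]
p,d=vision.camera("scene")
ov("scene",p,[x,y,.09],puller(x,y,83,z)+plug(x,y,-7,z-.028)+[(box(.5585,-.295,-1,.19,.19,.02),(0,255,0))],"pics/ov7.png",w=50,h=50,s=6)
```

```text
t 11.25 pos [ 0.5581 -0.2939  0.2704] yaw -6.97 tilt [-3.e-04  9.e-04 -1.e+00] F [ 0.4  0.2 -5.4] w 0.013 q [-0.48  0.52  0.33  1.38  0.    1.21]
tool-frame shift mm [  0.5   1.1 105. ] turn about tool z 0.03
```

View pics/ov7.png

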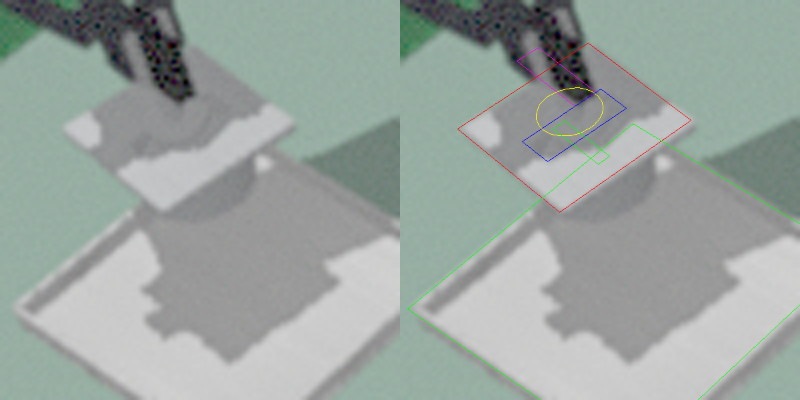

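>>> drive_tool(
  steps=[0,0,0.01,0,0,0,1,0,0,0.018,0,0,0,1,0,0,0.02,0,0,0,1,0,0,0.02,0,0,0,1,0,0,0.017,0,0,0,1,0,0,0.01,0,0,0,1,0,0,0.005,0,0,0,1,0,0,0,0,0,0,1],
)

```text
clock: 11.97
eef_pos: [0.5574, -0.2943, 0.169]
tool_rot: [0.998, -0.061, -0.001, -0.001]
ft_force: [-0.1, 0.5, -6.5]
grip_width: 0.0128
```

>>> drive_tool(
  steps=[0,0,0.002,0,0,0,1,0,0,0.002,0,0,0,1,0,0,0.002,0,0,0,1,0,0,0,0,0,0,1,0,0,0,0,0,0,1],
)

```text
clock: 12.38
eef_pos: [0.558, -0.2952, 0.1651]
tool_rot: [0.998, -0.062, 0.0, 0.0]
ft_force: [-0.5, 0.3, -6.1]
grip_width: 0.0132
```

>>> drive_tool(
  steps=[0,0,0.002,0,0,0,1,0,0,0.001,0,0,0,1,0,0,0,0,0,0,1,0,0,0,0,0,0,1],
)

```text
clock: 12.72
eef_pos: [0.5578, -0.2951, 0.1615]
tool_rot: [0.998, -0.062, -0.0, -0.0]
ft_force: [0.6, 0.9, -6.0]
grip_width: 0.0132
```

>>> drive_tool(
  steps=[0,0,0.001,0,0,0,1,0,0,0.001,0,0,0,1,0,0,0,0,0,0,1,0,0,0,0,0,0,1],
)

```text
clock: 13.05
eef_pos: [0.5583, -0.2954, 0.1604]
tool_rot: [0.998, -0.062, 0.001, 0.0]
ft_force: [-0.1, -0.0, -2.3]
grip_width: 0.0131
```

>>> drive_tool(
  steps=[0,0,0.001,0,0,0,1,0,0,0.001,0,0,0,1,0,0,0,0,0,0,1,0,0,0,0,0,0,1],
)

```text
clock: 13.38
eef_pos: [0.5579, -0.2951, 0.1577]
tool_rot: [0.998, -0.062, 0.0, 0.0]
ft_force: [-0.6, 0.2, -1.7]
grip_width: 0.0133
```

The load dropped from 6.0 to 2.3 N at TCP z = 0.1604, so the plug is on the tray floor. I'll lower the puller until its collar touches the flange.

>>> drive_tool(
  steps=[0,0,0.001,0,0,0,1,0,0,0.0008,0,0,0,1,0,0,0,0,0,0,1,0,0,0,0,0,0,1],
)

```text
clock: 13.72
eef_pos: [0.5578, -0.2951, 0.1557]
tool_rot: [0.998, -0.062, -0.0, -0.0]
ft_force: [-1.4, 0.4, -1.9]
grip_width: 0.0131
```

>>> drive_tool(
  steps=[0,0,0.0008,0,0,0,1,0,0,0,0,0,0,1,0,0,0,0,0,0,1],
)

```text
clock: 13.97
eef_pos: [0.558, -0.2951, 0.1555]
tool_rot: [0.998, -0.062, 0.0, 0.0]
ft_force: [-1.4, 0.4, 0.8]
grip_width: 0.013
```

>>> drive_tool(
  steps=[0,0,0,0,0,0,0.6,0,0,0,0,0,0,0.2,0,0,0,0,0,0,0,0,0,0,0,0,0,0,0,0,-0.01,0,0,0,0,0,0,-0.015,0,0,0,0,0,0,-0.02,0,0,0,0,0,0,-0.03,0,0,0,0],
)

```text
clock: 14.63
eef_pos: [0.5567, -0.2945, 0.2289]
tool_rot: [0.998, -0.061, -0.002, -0.001]
ft_force: [-0.1, -1.3, -0.7]
grip_width: 0.0427
```

>>> drive_tool(
  steps=[0,0,-0.03,0,0,0,0,0,0,-0.03,0,0,0,0,-0.03,-0.02,0,0,0,0,0,-0.03,-0.02,0,0,0,0,0,-0.03,-0.02,0,0,0,0,0,-0.03,-0.02,0,0,0,0,0,-0.03,-0.02,0,0,0,0,0,0,0,0,0,0,0,0],
)

```text
clock: 15.3
eef_pos: [0.415, -0.1735, 0.2897]
tool_rot: [0.998, -0.061, -0.003, -0.002]
ft_force: [-0.1, -0.3, -0.8]
grip_width: 0.0424
```

Run:
```python
from ov import *
go([.5585,-.295,.1654],-7)
x,y=.558,-.295
for n in("scene","top"):
    p,d=vision.camera(n);cv2.imwrite(f"pics/{n}8.png",p[:,:,::-1])
    ov(n,p,[x,y,.05],puller(x,y,83,.026)+plug(x,y,-7,.003)+[(box(.5585,-.295,-1,.19,.19,.02),(0,255,0))],f"pics/ov8{n}.png",w=50,h=50,s=6)
    P=cloud(n,d);Q=P.reshape(-1,3);s=(abs(Q[:,0]-x)<.06)&(abs(Q[:,1]-y)<.06)
    t=Q[s&(Q[:,2]>.038)&(Q[:,2]<.05)];A=np.c_[t[:,:2]-[x,y],np.ones(len(t))];print(n,"flange z fit",np.linalg.lstsq(A,t[:,2],rcond=None)[0].round(4),"max z",Q[s,2].max(),"handle",cv2.minAreaRect(Q[s&(Q[:,2]>.105)][:,:2].astype(np.float32)))
```

```text
t 15.3 pos [ 0.415  -0.1735  0.2897] yaw -6.95 tilt [-0.0065  0.0035 -1.    ] F [-0.1 -0.3 -0.8] w 0.0424 q [-0.4   0.15 -0.14  1.28  0.    1.3 ]
tool-frame shift mm [158.  103.6 122.9] turn about tool z 0.05
scene flange z fit [-0.0052 -0.0026  0.0453] max z 0.1203203495777363 handle ((0.55999356508255, -0.2907978892326355), (0.05040574446320534, 0.01499865110963583), 80.60472869873047)
top flange z fit [-0.0125 -0.0011  0.0444] max z 0.1195363497312012 handle ((0.5601541996002197, -0.28233519196510315), (0.03131381422281265, 0.014227857813239098), 83.42005920410156)
```

View pics/ov8scene.png

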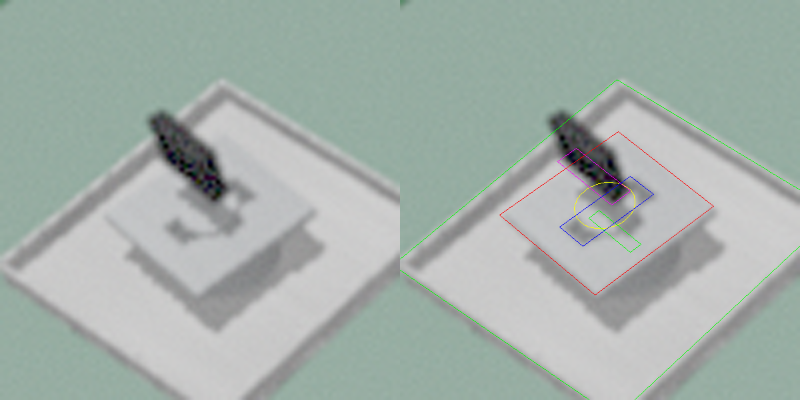

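View pics/top8.png

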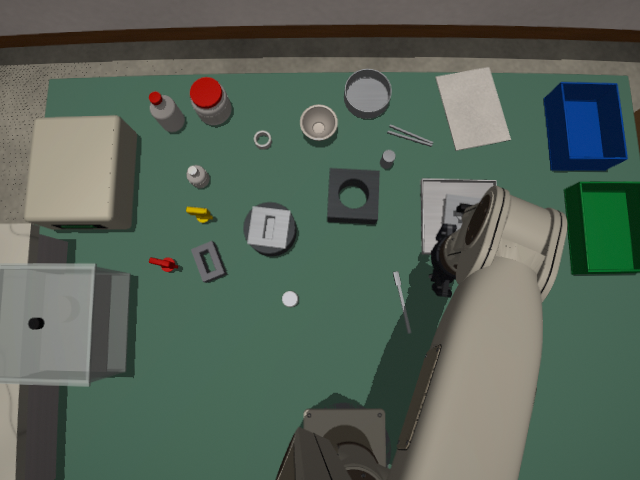

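View pics/ov8top.png

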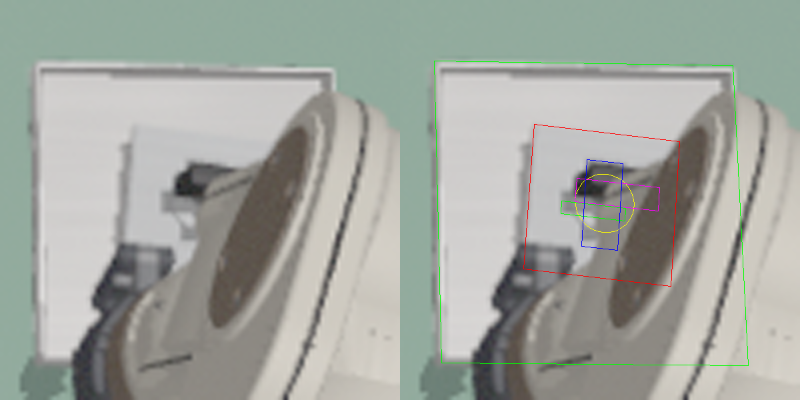

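```bash
python3 -c "
from workcell import job_done
print(job_done())"
```

```text
the job is handed in; nothing more can be done
None
```

The square pot is open and its plug stands in the aluminium tray with the puller still in it. I handed the job in at about 15.4 s on the robot's clock.

- **What I did:** I lifted the black puller out of its rest and put its foot through the slot in the square pot's plug. I turned it 90°, drew the plug straight up (about 0.38 kg by the wrist force) and carried it to the tray. I set the plug down there, lowered the collar onto the flange and let go.
- **Last checks:** The flange reads level to within 1°, at 44–45 mm high where 45 mm is expected. The puller is upright and crosswise to the slot. In the top picture the round pot's plug and the red and yellow look-alikes are at the same pixels as at the start. The gripper is clear of everything.
- **Disagreements:** The highest depth reading on the handle is 120 mm where 116 mm is expected, which I took as depth noise. The arm partly hid the handle in the last top picture, so its position there rests on the scene camera. The scene camera puts the handle about 2 mm in x and 4 mm in y from where I released it.

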